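# Sound a blind dowel hole with a collar depth gauge

### The job

Measure how deep the blind hole in the drilled block is: take the depth gauge out of its stand by its square head, push its rod gently straight down the hole until the tip is firmly on the bottom, so that the block's face slides the collar up the rod to mark the depth. Then draw it out and hang it back in its stand, upright with its flange resting on the rim and the collar still showing the depth. Never touch the collar with the gripper, do not ram the gauge, and leave the other things on the bench where they are.

Things in the scene. Friction and masses are not known exactly. Their poses are not given: they have to be found in the camera images.
- gauge_head (a point): Depth gauge, loose, about 0.14 kg, starts hanging upright in the stand. This point is the centre of its square aluminium head (24 x 24 mm, 40 mm tall, sides along x and y; z up along the rod), the only part to grip. Below it a 36 mm round flange, 6 mm thick, underside 26 mm below this point, with the rod under it.
- gauge_tip (a point): Tip of the gauge's straight steel rod (10 mm diameter, 95 mm long below the flange, on the head's axis; the last 6 mm taper to a flat 5 mm tip). Lies 121 mm below the head's centre. z up along the rod. The gauge is made for end loads of 5 to 25 N, no more.
- collar (a joint): Brass sliding collar on the rod (22 mm diameter, 12 mm tall). Value in m: 0 when its underside is 10 mm above the rod's tip, growing as it slides up; travel 62 mm. Starts between 0 and 0.012. It drags on the rod with about 3 N of steady friction, so it stays where it is pushed.
- hole_mouth (a point): Centre of the mouth of the vertical blind hole, in the top face of the fixed drilled block (hardwood 76 x 60 x 68 mm on a baseboard 110 x 90 x 12 mm; top face 80 mm above the worktop). Hole 13 mm diameter, 2 mm chamfer; depth unknown, between 36 and 64 mm, with a hard flat bottom. z up, x along the 76 mm side.
- stand_mouth (a point): Centre of the mouth of the fixed stand: a pale square wooden upright (52 x 52 mm, foot 80 x 80 mm), rim 105 mm above the worktop, with a vertical 28 mm through bore (3 mm chamfer) that lets rod and collar pass and holds the gauge by its flange: hung up, the head's centre is 26 mm above this point. z up. Stand and block may swap places.
- tape_measure: Tape measure, bystander, 32 x 93 x 64 mm, loose; origin at the centre of its underside.
- offcut: Wood offcut, bystander, 42 x 80 x 36 mm, loose; origin at the centre of its underside.
- sanding_block: Sanding block, bystander, 110 x 58 x 30 mm, loose; origin at the centre of its underside.
Mind the look-alikes: they are no part of the job. Leave any green look-alike of the part that bears stand_mouth alone.

How it is judged (in metres and radians):
On the way, in this order (a step that is already met when the one before it is completed fails the run):
1. the gauge's tip is on the bottom of the hole and the collar on the block's face (distance between gauge_tip and hole_floor below 0.006 m and z of hole_floor in the frame of gauge_tip above -0.0055 m and z of collar_face in the frame of hole_mouth between -0.002 and 0.002 m and angle between gauge_tip's own z axis and vertical below 0.08 rad), for 0.1 s.
2. the gauge is drawn clear of the hole (z of gauge_tip in the frame of hole_mouth above 0.004 m), for 0.05 s.
At the end, for the whole second after the job is handed in: The gauge hangs at rest in the stand, upright (within 0.06 rad), its axis within 7 mm of the bore's and its flange on the rim within 3 mm, released; the collar's underside stands as far from the tip as the hole is deep (within 1.5 mm, judged by 2 mm depth steps) (horizontal distance between gauge_head and stand_mouth below 0.007 m and z of gauge_head in the frame of stand_mouth between 0.023 and 0.029 m and angle between gauge_head's own z axis and vertical below 0.06 rad and linear speed of gauge below 0.02 m/s and ((z of hole_floor in the frame of hole_mouth between -0.042 and -0.039999 m and value of joint collar between 0.0245 and 0.0295 m) or (z of hole_floor in the frame of hole_mouth between -0.044 and -0.041999 m and value of joint collar between 0.0265 and 0.0315 m) or (z of hole_floor in the frame of hole_mouth between -0.046 and -0.043999 m and value of joint collar between 0.0285 and 0.0335 m) or (z of hole_floor in the frame of hole_mouth between -0.048 and -0.045999 m and value of joint collar between 0.0305 and 0.0355 m) or (z of hole_floor in the frame of hole_mouth between -0.05 and -0.047999 m and value of joint collar between 0.0325 and 0.0375 m) or (z of hole_floor in the frame of hole_mouth between -0.052 and -0.049999 m and value of joint collar between 0.0345 and 0.0395 m) or (z of hole_floor in the frame of hole_mouth between -0.054 and -0.051999 m and value of joint collar between 0.0365 and 0.0415 m) or (z of hole_floor in the frame of hole_mouth between -0.056 and -0.053999 m and value of joint collar between 0.0385 and 0.0435 m) or (z of hole_floor in the frame of hole_mouth between -0.058 and -0.055999 m and value of joint collar between 0.0405 and 0.0455 m) or (z of hole_floor in the frame of hole_mouth between -0.06 and -0.057999 m and value of joint collar between 0.0425 and 0.0475 m) or (z of hole_floor in the frame of hole_mouth between -0.062 and -0.059999 m and value of joint collar between 0.0445 and 0.0495 m) or (z of hole_floor in the frame of hole_mouth between -0.064 and -0.061999 m and value of joint collar between 0.0465 and 0.0515 m) or (z of hole_floor in the frame of hole_mouth between -0.066 and -0.063999 m and value of joint collar between 0.0485 and 0.0535 m) or (z of hole_floor in the frame of hole_mouth between -0.068 and -0.065999 m and value of joint collar between 0.0505 and 0.0555 m))); the robot touches nothing.
It fails at once if the gauge pressed on the hole's bottom with more than 30 N (contact force between gauge and hole_floor above 30 N).
It fails at once if the gauge pressed on the block with more than 30 N (contact force between gauge and drilled_block above 30 N).
It fails at once if the gripper touches the collar (contact force between the fingers and collar above 0.5 N).
It fails at once if a bystander (tape measure, offcut or sanding block) is pushed more than 15 mm (distance of any of tape_measure, offcut, sanding_block from where it was at the start of the episode above 0.015 m).
It also fails if it takes over 64 s, if anything falls off the work surface, if the arm or the gripper's body presses on something with over 40 N, if the wrist force passes 120 N, or if a joint passes its speed limit or range.

### The arm

A 6-joint arm with a two-finger parallel gripper is mounted at the origin on a cart in front of the work surface, level with it; the furniture and walls round the work are solid. World frame = base frame: x ahead of the robot, y to its left, z up, the work surface at z = 0. Lengths are in mm, angles in rad, forces in N, time in s.
With the tool pointing down it reaches from about 350 to 975 mm from the base axis. Payload 7.1 kg.
Tool frame: the origin (TCP) lies midway between the tips of the shut fingers; the grasp point (between the pads) lies 19 mm behind it (ctrl.hold_point_z is the distance from the TCP to the grasp point, in mm); z points along the fingers, y is the direction in which the jaws open and shut (so a half turn about z gives the same grasp; the last joint's range is limited). The gripper opens to 88 mm and grips with 3 to 60 N. Pads are 20 mm wide; open, the fingers measure 115 mm over their backs; the gripper's body (75 mm by 178 mm) begins 61 mm behind the grasp point.
Start: joints at [-1.124, 0.423, 1.63, -0, 1.089, -0.019], TCP at [280.725, -558.389, 222.675] pointing down, gripper open.
Joint ranges: [-3, 3], [-0.9, 2.11], [0.09, 2.58], [-1.31, 4.45], [0.11, 2.69], [-2.54, 2.54]. Speed limits (rad/s): [2.39, 2.39, 3.01, 3.14, 3.14, 3.14].

### API

Orientations are given as a rotation vector (axis times angle).
In Python, from workcell import ctrl, eyes gives the robot as it stands.
- The arm moves only by the tool move_arm, never from a script. Its argument "deltas" is a list of rows, each a list of 6 numbers: the shift along the tool's x, y, z in mm, then the turn, a rotation vector about the tool's x, y, z in rad. A call has 1 to 5 rows; each row shifts and turns the pose as measured when the row begins, along the tool's axes as they then stand; what a row does not reach is not made up. A row lasts 1/12 s, in which the tool goes at most 41.7 mm and 7.16 degrees, less where a joint would pass 70% of its speed; a pose out of reach is approached as far as the arm can. A call is refused whole if a number of a shift passes 41.7 or a number of a turn 0.125, either way. A call with a gripper value outside its range is refused whole. "hand" is the closure, from -1 (fully open) to 1 (shut), set as the call begins (left out, the last holds). The fingers move at their own pace and stop on an object; the grip force is fixed at half the most. Time passes only in rows, so rows that do not move let the fingers close. It gives the time, the measured TCP pose, the force and the opening at its end, in the units of the state.
- ctrl.get_obs(): the state, without advancing time (a new reading comes with each control period).
- eyes.get_image(name): name is "scene" or "top"; returns a dict with "frame" (400x640x3 uint8, red, green, blue), "range_z" (400x640 float32, mm along the optical axis (not along the pixel's ray), 0 where there is no reading), "fx", "fy", "cx", "cy" (pixels), "cam_to_world" (4x4, takes a point from camera to world coordinates). Camera axes: x right, y down, z forward; pixel columns grow to the right and rows downward; lengths in mm; the calibration is good to about 2 mm. A picture is of the moment at which its call begins.
- ctrl.close_job(): hands the job in, once; it reports no verdict.
The state is a dict: "t": time; "qpos": joint angles; "qvel": joint speeds; "joint_torque": joint torques, N m; "ee_pos": TCP position; "orientation": TCP orientation; "ft_force": force on the tool from outside, world axes, zero at the start; "moment": the same for the moment, N m; "width": finger opening in mm.
Only numpy, scipy, OpenCV 4.12 (cv2) and the standard library are available. Lean on these libraries where they do the work, as an engineer would, in place of code of your own. Each camera call takes 0.05 s, during which the arm holds its last target.

## Working session

There is one attempt and no reset: what is moved stays moved. The work goes in short steps, Python scripts to look and compute and a tool call to move; the robot and the scene stay as the last step left them, time stands still between calls to the robot, and variables do not carry over. Pictures are saved under pics/ and viewed, and the job is handed in when it is done.

Besides the shell and the picture viewer there is one more tool, called after "Emit:" as name(argument=value, ...), one argument or row to a line, values as JSON. move_arm: Moves the arm, as the interface text tells. Its arguments: {"type":"object","properties":{"deltas":{"type":"array"},"hand":{"type":"number"}},"required":["deltas"]}

```bash
mkdir -p pics; ls
python3 - <<'E'
from workcell import ctrl, eyes
import cv2,numpy as np
print(ctrl.get_obs(), ctrl.hold_point_z)
for n in ("scene","top"):
    d=eyes.get_image(n); cv2.imwrite(f"pics/{n}0.png",d["frame"][:,:,::-1])
    np.savez(f"pics/{n}0.npz",**d)
    print(n,d["fx"],d["fy"],d["cx"],d["cy"],np.round(d["cam_to_world"],3).tolist())
E
```

```text
pics
{'t': 0.0, 'qpos': array([-1.12398994e+00,  4.23803352e-01,  1.63065041e+00, -4.12566534e-06,
        1.08861373e+00, -1.89835007e-02]), 'qvel': array([ 0.00034715, -0.00112966, -0.00177357, -0.00160072,  0.00066962,
        0.00029311]), 'joint_torque': array([ 4.26932238e-04, -5.44622648e+01, -2.73661888e+01,  6.42773858e-02,
        2.27955810e-02, -1.04714977e-04]), 'ee_pos': array([ 280.50471292, -557.91725199,  221.94066087]), 'orientation': array([-3.05537469e+00, -7.24735210e-01,  4.97172792e-04]), 'ft_force': array([ 0.42148861, -0.95015305,  0.01966318]), 'moment': array([ 0.02096795, -0.01925891, -0.01499107]), 'width': 87.80814491448001} 18.700000000000003
scene 416.5679979655862 416.5679979655862 324.7096888212081 203.410133580194 [[-0.913, -0.247, 0.326, 140.002], [-0.408, 0.594, -0.694, 770.15], [-0.022, -0.766, -0.643, 807.365], [0.0, 0.0, 0.0, 1.0]]
top 410.61276584163136 410.61276584163136 315.95527231028274 201.28986938048763 [[-0.01, -0.996, 0.092, 373.956], [-1.0, 0.009, -0.019, 17.007], [0.018, -0.093, -0.996, 1331.112], [0.0, 0.0, 0.0, 1.0]]
```

View pics/scene0.png

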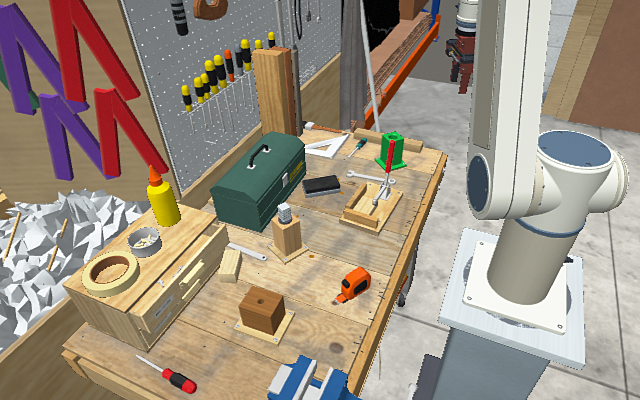

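View pics/top0.png

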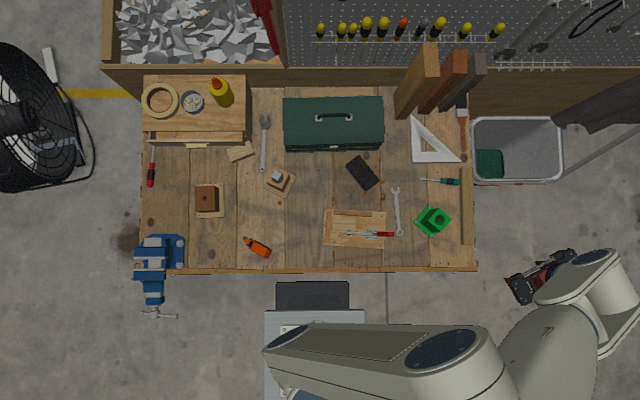

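Candidates:
- **Stand:** the pale upright with the silver head at scene (286,225), top (278,178). The green look-alike at scene (392,150), top (433,220) is to be left alone.
- **Block:** the brown drilled block at scene (262,308), top (207,198).

Next I check these in close crops.

Run:
```python
import cv2,numpy as np
a=cv2.imread("pics/scene0.png");b=cv2.imread("pics/top0.png")
f=lambda im,x,y,w,h:cv2.resize(im[y:y+h,x:x+w],(400,300),interpolation=cv2.INTER_NEAREST)
o=np.vstack([np.hstack([f(a,246,195,80,60),f(a,222,275,80,60)]),np.hstack([f(b,257,162,40,30),f(b,187,183,40,30)])])
cv2.imwrite("pics/crop0.png",o)
```

```text
(no output)
```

View pics/crop0.png

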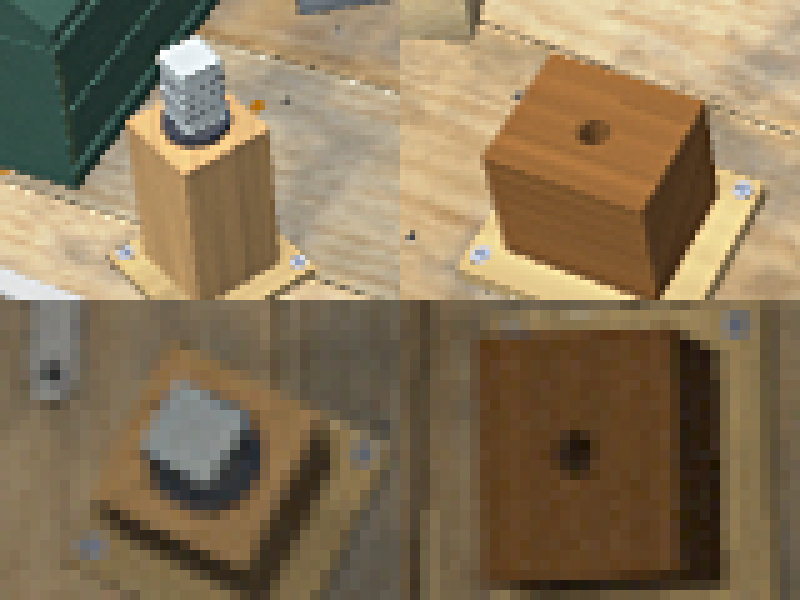

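The crops confirm it: the pale stand holds the silver head on its dark flange, and the brown block has a single hole. Now I measure them from depth and colour.

```bash
cat > h.py <<'E'
import cv2,numpy as np
def cloud(d):
    v,u=np.mgrid[0:400,0:640]; z=d["range_z"].astype(float)
    P=np.stack([(u-d["cx"])/d["fx"]*z,(v-d["cy"])/d["fy"]*z,z,np.ones_like(z)],-1)@np.array(d["cam_to_world"]).T
    P=P[...,:3]; P[z<=0]=np.nan; return P
def plane(d,u,v,h):
    T=np.array(d["cam_to_world"]); r=T[:3,:3]@np.array([(u-d["cx"])/d["fx"],(v-d["cy"])/d["fy"],1]); o=T[:3,3]
    return o+r*(h-o[2])/r[2]
def proj(d,p):
    T=np.linalg.inv(d["cam_to_world"]); q=T@np.append(p,1); return q[0]/q[2]*d["fx"]+d["cx"],q[1]/q[2]*d["fy"]+d["cy"]
E
python3 - <<'E'
from h import *
win={"scene":{"stand":(246,190,80,65),"block":(222,275,80,65)},"top":{"stand":(257,160,42,36),"block":(187,180,42,36)}}
for n in win:
    d=dict(np.load(f"pics/{n}0.npz")); P=cloud(d)
    for k,(x,y,w,h) in win[n].items():
        Q=P[y:y+h,x:x+w]; F=d["frame"][y:y+h,x:x+w].astype(int)
        lv={"stand":[105,151],"block":[80]}[k]
        for L in lv:
            m=(abs(Q[...,2]-L)<5); q=Q[m]
            # project mask pixels onto plane
            vv,uu=np.nonzero(m)
            pts=np.array([plane(d,a+x,b+y,L)[:2] for a,b in zip(uu,vv)],np.float32)
            print(n,k,L,m.sum(),"z med",np.median(q[:,2]).round(1),"rect",cv2.minAreaRect(pts))
        if k=="block":
            g=F.sum(-1); m=(abs(Q[...,2]-80)<40)
            hy,hx=(132/300*60,195/400*80) if n=="scene" else (153/300*30+3,175/400*40)
            sub=np.zeros_like(g,bool); r=7 if n=="scene" else 5; sub[int(hy)-r:int(hy)+r+1,int(hx)-r:int(hx)+r+1]=1
            bg=np.median(g[sub]); wt=np.where(sub,np.clip(bg*0.75-g,0,None),0)
            Y,X=np.mgrid[0:h,0:w]; cu,cv=(wt*X).sum()/wt.sum()+x,(wt*Y).sum()/wt.sum()+y
            print(n,"hole px",cu,cv,(wt>0).sum(),plane(d,cu,cv,80))
E
```

```text
scene stand 105 257 z med 104.8 rect ((603.9642333984375, 85.12669372558594), (79.31342315673828, 157.35806274414062), 65.7662353515625)
scene stand 151 77 z med 150.8 rect ((559.4651489257812, 111.49427795410156), (23.646596908569336, 30.22872543334961), 59.98799514770508)
scene block 80 858 z med 79.9 rect ((502.54791259765625, 333.577880859375), (78.02159881591797, 63.060001373291016), 2.6809229850769043)
scene hole px 259.42829076620825 301.2878192534381 21 [504.66451141 334.90335671  80.        ]
top stand 105 187 z med 105.3 rect ((561.0518798828125, 110.72440338134766), (51.849029541015625, 51.444313049316406), 62.845088958740234)
top stand 151 66 z med 150.3 rect ((560.9926147460938, 110.89161682128906), (23.460365295410156, 23.473012924194336), 58.387939453125)
top block 80 466 z med 80.1 rect ((502.185302734375, 334.1197814941406), (76.32633209228516, 60.681819915771484), 0.9775922894477844)
top hole px 204.21 197.716 12 [503.89083033 333.54402027  80.        ]
```

Both views agree: stand at about (561, 110.8), heading about 60°, and hole at about (503.5, 334). All heights check out. Next I check clearance around both sites and the path between them.

Run:
```python
from h import *
Ps=[cloud(dict(np.load(f"pics/{n}0.npz"))).reshape(-1,3) for n in("top","scene")]
P=np.vstack(Ps);P=P[np.isfinite(P[:,0])]
for k in [120,170]:
  print(k)
P=P[(P[:,0]>350)&(P[:,0]<850)&(P[:,1]>-150)&(P[:,1]<550)]
for x in range(350,850,50):
    print(x,[int(P[(P[:,0]>=x)&(P[:,0]<x+50)&(P[:,1]>=y)&(P[:,1]<y+50),2].max(initial=-9)) for y in range(-150,550,50)])
from scipy.spatial.transform import Rotation as R
r=R.from_rotvec([-3.05537469,-0.724735,0.0005]).as_matrix();print(r.round(3))
```

```text
120
170
350 [66, 62, 53, 8, 9, 61, 66, 61, 10, 7, 7, 131, 131, 130]
400 [62, 49, 53, 9, 7, 6, 8, 7, 10, 18, 17, 7, 6, 7]
450 [54, 53, 52, 6, 7, 8, 7, 6, 19, 87, 86, 8, 7, 6]
500 [25, 8, 9, 6, 110, 155, 14, 8, 17, 86, 84, 7, 6, 20]
550 [37, 9, 7, 7, 155, 154, 12, 9, 15, 19, 16, 7, 7, 29]
600 [36, 8, 6, 7, 6, 13, 11, 43, 41, 118, 109, 6, 6, 25]
650 [144, 144, 148, 145, 145, 7, 137, 155, 155, 158, 154, 155, 154, 147]
700 [166, 175, 176, 147, 146, 11, 149, 157, 156, 185, 184, 179, 180, 150]
750 [148, 147, 146, 145, 145, 17, 150, 286, 307, 187, 188, 179, 179, 149]
800 [128, 125, 123, 123, 122, 6, 148, 256, 275, 184, 183, 181, 180, 150]
[[ 0.893  0.449 -0.001]
 [ 0.449 -0.893  0.001]
 [ 0.    -0.001 -1.   ]]
```

Emit:
move_arm(
  deltas=[
    [30,-25,0,0,0,0],
    [30,-25,0,0,0,0],
    [30,-25,0,0,0,0],
    [30,-25,0,0,0,0],
    [30,-25,0,0,0,0],
  ],
  hand=-1,
)

```text
t: 0.52
ee_pos: [357.5, -379.0, 219.5]
orientation: [-3.06, -0.709, 0.003]
ft_force: [1.3, -0.1, 0.5]
width: 87.8
```

Emit:
move_arm(
  deltas=[
    [30,-25,0,0,0,0],
    [30,-25,0,0,0,0],
    [30,-25,0,0,0,0],
    [30,-25,0,0,0,0],
    [30,-25,0,0,0,0],
  ],
)

```text
t: 0.93
ee_pos: [438.0, -191.3, 218.6]
orientation: [-3.059, -0.705, 0.004]
ft_force: [1.4, -0.1, -0.6]
width: 87.5
```

Emit:
move_arm(
  deltas=[
    [0,0,0,0,0,-0.113],
    [0,0,0,0,0,-0.113],
    [0,0,0,0,0,-0.113],
    [0,0,0,0,0,-0.113],
    [0,0,0,0,0,-0.113],
  ],
)

```text
t: 1.35
ee_pos: [440.1, -181.1, 217.6]
orientation: [-2.713, -1.571, 0.004]
ft_force: [-0.3, 0.2, -0.5]
width: 87.6
```

```bash
cat > go.py <<'E'
import sys,numpy as np
from workcell import ctrl
from scipy.spatial.transform import Rotation as R
x,y,z,yaw=map(float,sys.argv[1:5])   # yaw of tool y (deg)
o=ctrl.get_obs(); r=R.from_rotvec(o["orientation"])
c=np.deg2rad(yaw); Y=np.array([np.cos(c),np.sin(c),0]);Z=np.array([0,0,-1.]);X=np.cross(Y,Z)
t=R.from_matrix(np.stack([X,Y,Z],1))
print("pos",o["ee_pos"].round(2),"t",round(o["t"],2),"F",o["ft_force"].round(2),"w",round(float(o["width"]),2))
print("shift tool",r.inv().apply(np.array([x,y,z])-o["ee_pos"]).round(2),"turn",(r.inv()*t).as_rotvec().round(4), "yaw_y",np.rad2deg(np.arctan2(*r.as_matrix()[[1,0],1])).round(2))
E
python3 go.py 561 110.8 200 -31
```

```text
pos [ 440.12 -181.05  217.58] t 1.35 F [-0.27  0.17 -0.5 ] w 87.6
shift tool [313.27 -40.36  18.16] turn [-0.0065 -0.0009  0.0199] yaw_y -29.86
```

Emit:
move_arm(
  deltas=[
    [40,-5,2,-0.003,0,0.01],
    [40,-5,2,-0.003,0,0.01],
    [40,-5,2,0,0,0],
    [40,-5,2,0,0,0],
    [40,-5,2,0,0,0],
  ],
)

```text
t: 1.77
ee_pos: [519.5, 4.1, 206.9]
orientation: [2.735, 1.545, -0.002]
ft_force: [1.0, 0.3, 0.1]
width: 87.5
```

Emit:
move_arm(
  deltas=[
    [40,-5,2,0,0,0],
    [35,-5,2,0,0,0],
    [20,-5,1,0,0,0],
    [0,0,0,0,0,0],
  ],
)

```text
t: 2.1
ee_pos: [558.2, 104.1, 200.3]
orientation: [-2.731, -1.552, 0.001]
ft_force: [-0.3, -0.4, -0.4]
width: 87.8
```

```bash
python3 go.py 561 110.8 200 -31
python3 - <<'E'
from workcell import eyes
import cv2,numpy as np
d=eyes.get_image("scene");np.savez("pics/s1.npz",**d);cv2.imwrite("pics/s1.png",cv2.resize(d["frame"][120:270,180:380,::-1],(800,600)))
d=eyes.get_image("top");cv2.imwrite("pics/t1.png",cv2.resize(d["frame"][120:270,180:380,::-1],(800,600)))
E
```

```text
pos [558.23 104.13 200.32] t 2.1 F [-0.3  -0.37 -0.37] w 87.8
shift tool [ 7.15 -1.03  0.32] turn [-0.0008 -0.      0.0037] yaw_y -30.79
```

View pics/s1.png

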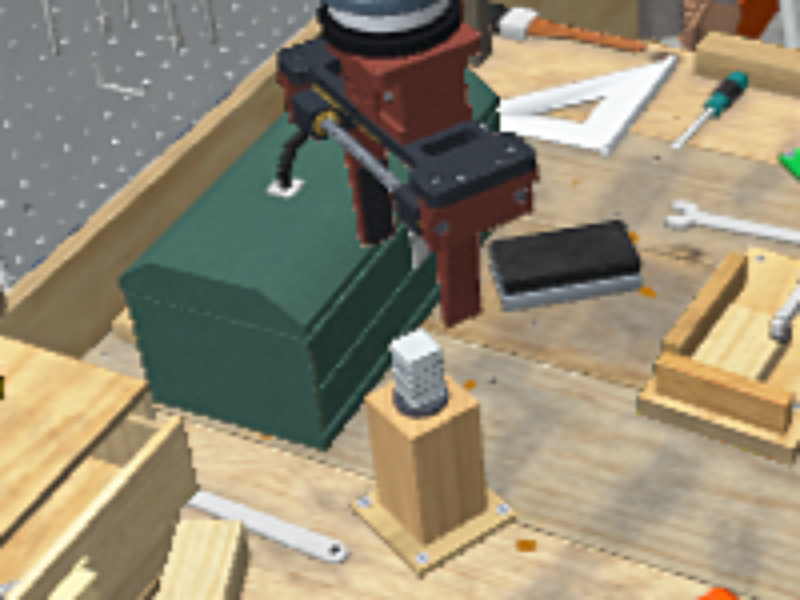

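The open jaws are above the head (crop 417,345) with a finger on either side and room to the toolbox. I centre the gripper and go down.

Emit:
move_arm(
  deltas=[
    [7,-1,0,0,0,0.003],
    [1,0,10,0,0,0],
    [0,0,15,0,0,0],
    [0,0,15,0,0,0],
    [0,0,0,0,0,0],
  ],
)

```text
t: 2.62
ee_pos: [559.2, 103.6, 158.4]
orientation: [2.739, 1.537, -0.003]
ft_force: [-0.5, -0.1, 0.3]
width: 87.8
```

```bash
python3 go.py 561 110.8 117 -31
```

```text
pos [559.17 103.63 158.37] t 2.62 F [-0.47 -0.14  0.27] w 87.78
shift tool [ 7.16 -2.15 41.36] turn [-0.0004  0.0021 -0.0069] yaw_y -31.39
```

Emit:
move_arm(
  deltas=[
    [8,-2,0,0,0,0],
    [2,0,0,0,0,0],
    [0,0,0,0,0,0],
  ],
)

```text
t: 2.87
ee_pos: [562.3, 111.5, 158.1]
orientation: [2.742, 1.532, -0.006]
ft_force: [0.6, 0.0, -0.1]
width: 87.9
```

```bash
python3 go.py 561 110.8 117 -31
```

```text
pos [562.35 111.54 158.07] t 2.87 F [ 0.58  0.02 -0.13] w 87.89
shift tool [-1.2  -0.69 41.08] turn [-0.0017  0.0035 -0.0108] yaw_y -31.62
```

Emit:
move_arm(
  deltas=[
    [-1,0,10,0,0,-0.008],
    [0,0,12,0,0,0],
    [0,0,10,0,0,0],
    [0,0,5,0,0,0],
    [0,0,0,0,0,0],
  ],
)

```text
t: 3.28
ee_pos: [562.8, 110.6, 119.1]
orientation: [2.734, 1.544, -0.001]
ft_force: [0.5, -0.4, -0.1]
width: 87.6
```

```bash
python3 go.py 561 110.8 117 -31
```

```text
pos [562.83 110.64 119.1 ] t 3.28 F [ 0.46 -0.37 -0.09] w 87.58
shift tool [-0.81 -1.65  2.1 ] turn [ 0.001   0.0012 -0.0018] yaw_y -31.1
```

Emit:
move_arm(
  deltas=[
    [-1,-2,2,0,0,0],
    [0,0,0,0,0,0],
  ],
)

```text
t: 3.45
ee_pos: [559.8, 110.7, 115.8]
orientation: [2.735, 1.544, -0.004]
ft_force: [-0.1, 0.6, -0.2]
width: 87.6
```

Emit:
move_arm(
  deltas=[
    [0,0,0,0,0,0],
    [0,0,0,0,0,0],
    [0,0,0,0,0,0],
    [0,0,0,0,0,0],
    [0,0,0,0,0,0],
  ],
  hand=1,
)

```text
t: 3.87
ee_pos: [560.4, 110.9, 116.9]
orientation: [2.734, 1.544, -0.001]
ft_force: [0.0, -0.8, 0.2]
width: 58.2
```

Emit:
move_arm(
  deltas=[
    [0,0,0,0,0,0],
    [0,0,0,0,0,0],
    [0,0,0,0,0,0],
    [0,0,0,0,0,0],
    [0,0,0,0,0,0],
  ],
)

```text
t: 4.28
ee_pos: [561.0, 111.0, 117.5]
orientation: [2.734, 1.544, 0.001]
ft_force: [0.7, -0.3, -0.3]
width: 24.6
```

```bash
python3 go.py 561 110.8 117 -31
python3 - <<'E'
from workcell import eyes
import cv2,numpy as np
d=eyes.get_image("scene");np.savez("pics/s2.npz",**d);cv2.imwrite("pics/s2.png",cv2.resize(d["frame"][150:270,210:370,::-1],(800,600)))
E
```

```text
pos [561.   110.98 117.53] t 4.28 F [ 0.69 -0.27 -0.27] w 24.61
shift tool [-0.15  0.09  0.53] turn [ 0.002   0.0004 -0.0016] yaw_y -31.09
```

View pics/s2.png

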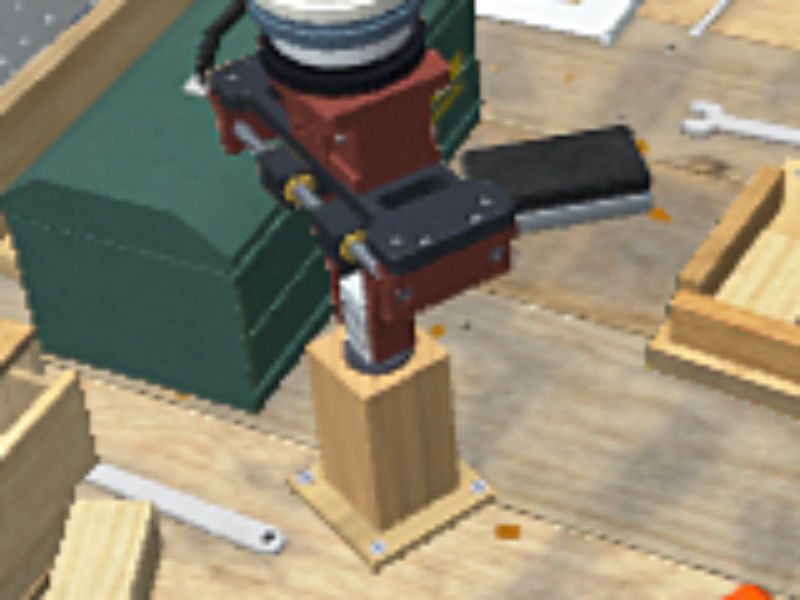

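The head is gripped at 24.6 mm with the fingers clear of the flange. I lift slowly at first.

Emit:
move_arm(
  deltas=[
    [0,0,0,0,0,0],
    [0,0,0,0,0,0],
    [0,0,-4,0,0,0],
    [0,0,-6,0,0,0],
    [0,0,0,0,0,0],
  ],
)

```text
t: 4.75
ee_pos: [560.5, 110.9, 127.7]
orientation: [2.734, 1.544, -0.001]
ft_force: [-0.1, 0.6, -0.6]
width: 23.9
```

```bash
python3 go.py 561 110.9 240 -31
```

```text
pos [560.46 110.88 127.73] t 4.75 F [-0.08  0.56 -0.59] w 23.94
shift tool [   0.13    0.54 -112.27] turn [ 0.0008  0.0014 -0.0017] yaw_y -31.1
```

Emit:
move_arm(
  deltas=[
    [0,0,-15,0,0,0],
    [0,0,-20,0,0,0],
    [0,0,-20,0,0,0],
    [0,0,-20,0,0,0],
    [0,0,-20,0,0,0],
  ],
)

```text
t: 5.17
ee_pos: [559.5, 110.4, 222.9]
orientation: [2.734, 1.545, -0.007]
ft_force: [1.0, 0.3, -1.6]
width: 24.0
```

Emit:
move_arm(
  deltas=[
    [0,0,-10,0,0,0],
    [0,0,-5,0,0,0],
    [0,0,0,0,0,0],
    [0,0,0,0,0,0],
  ],
)

```text
t: 5.5
ee_pos: [561.2, 110.8, 242.8]
orientation: [2.732, 1.543, 0.004]
ft_force: [-0.5, 1.2, -1.5]
width: 23.8
```

```bash
python3 go.py 503.5 334 240 -31
python3 - <<'E'
from workcell import eyes
import cv2,numpy as np
d=eyes.get_image("scene");np.savez("pics/s3.npz",**d);cv2.imwrite("pics/s3.png",cv2.resize(d["frame"][130:250,210:370,::-1],(800,600)))
E
```

```text
pos [561.16 110.77 242.8 ] t 5.5 F [-0.5   1.21 -1.46] w 23.81
shift tool [ 161.42 -164.63    2.16] turn [ 0.0041 -0.0003 -0.0013] yaw_y -31.08
```

View pics/s3.png

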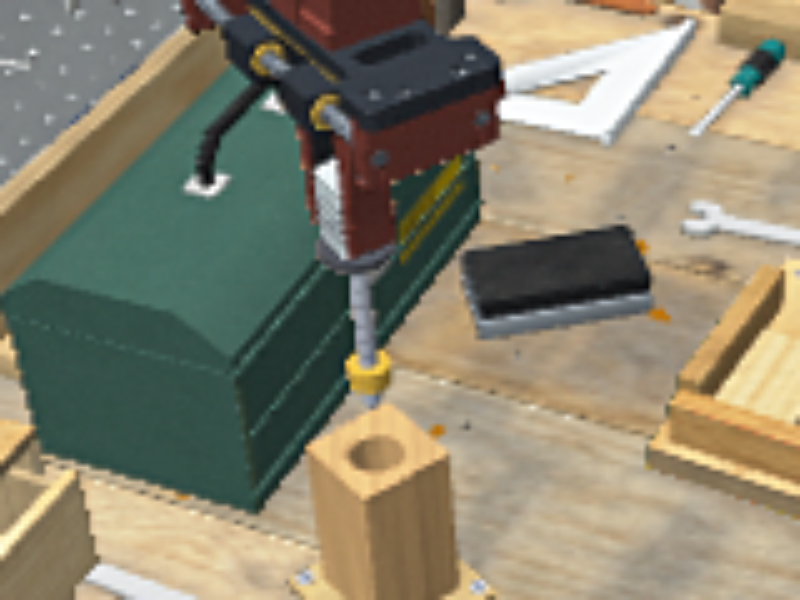

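The gauge is out and upright, with the brass collar (crop 368,372) low on the rod and the tip above the rim. Next I move it over the hole.

Emit:
move_arm(
  deltas=[
    [15,-15,0,0,0,0],
    [23,-23,0,0,0,0],
    [23,-23,0,0,0,0],
    [23,-23,0,0,0,0],
    [23,-23,0,0,0,0],
  ],
)

```text
t: 5.97
ee_pos: [522.6, 255.8, 235.3]
orientation: [2.74, 1.53, -0.013]
ft_force: [0.6, -0.3, -2.0]
width: 23.6
```

Emit:
move_arm(
  deltas=[
    [23,-23,0,0,0,0],
    [15,-16,0,0,0,0],
    [5,-5,0,0,0,0],
    [0,0,0,0,0,0],
    [0,0,0,0,0,0],
  ],
)

```text
t: 6.38
ee_pos: [501.9, 322.0, 227.7]
orientation: [2.735, 1.539, -0.03]
ft_force: [0.4, 0.6, -1.4]
width: 23.5
```

```bash
python3 go.py 503.5 334 200 -31
```

```text
pos [501.87 321.96 227.74] t 6.38 F [ 0.39  0.59 -1.41] w 23.47
shift tool [11.63 -4.66 27.57] turn [-0.0069  0.0179 -0.0046] yaw_y -31.27
```

Emit:
move_arm(
  deltas=[
    [8,-3,8,-0.003,0.01,-0.004],
    [4,-2,8,-0.003,0.008,0],
    [0,0,6,0,0,0],
    [0,0,0,0,0,0],
    [0,0,0,0,0,0],
  ],
)

```text
t: 6.8
ee_pos: [504.6, 331.0, 201.3]
orientation: [-2.738, -1.54, 0.003]
ft_force: [-0.1, 0.3, -1.2]
width: 24.2
```

```bash
python3 go.py 503.5 334 200 -31
```

```text
pos [504.63 330.98 201.3 ] t 6.8 F [-0.13  0.34 -1.18] w 24.16
shift tool [ 1.99 -2.53  1.3 ] turn [-0.0011  0.0015 -0.0049] yaw_y -31.28
```

Emit:
move_arm(
  deltas=[
    [2,-3,0,0,0,0],
    [0,0,0,0,0,0],
    [0,0,0,0,0,0],
  ],
)

```text
t: 7.05
ee_pos: [503.4, 333.3, 201.2]
orientation: [-2.739, -1.538, 0.004]
ft_force: [-0.0, 0.0, -1.8]
width: 24.0
```

```bash
python3 go.py 503.5 334 200 -31
python3 - <<'E'
from workcell import eyes
import cv2,numpy as np
d=eyes.get_image("scene");np.savez("pics/s4.npz",**d);a=cv2.resize(d["frame"][250:325,210:310,::-1],(800,600),interpolation=cv2.INTER_CUBIC);cv2.imwrite("pics/s4.png",a)
d=eyes.get_image("top");np.savez("pics/t4.npz",**d);a=cv2.resize(d["frame"][165:225,165:245,::-1],(800,600),interpolation=cv2.INTER_CUBIC);cv2.imwrite("pics/t4.png",a)
E
```

```text
pos [503.41 333.33 201.21] t 7.05 F [-0.04  0.03 -1.84] w 24.04
shift tool [ 0.62 -0.27  1.21] turn [-0.0012  0.0021 -0.0067] yaw_y -31.39
```

View pics/s4.png

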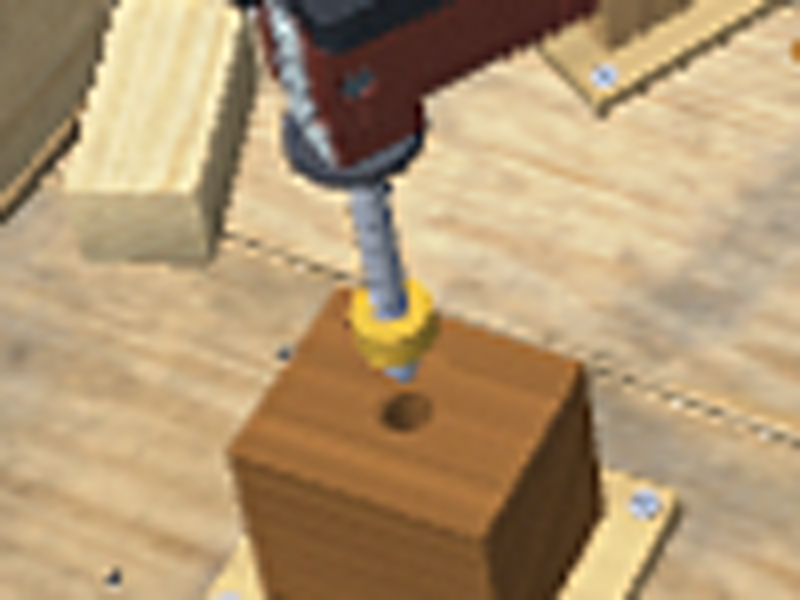

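View pics/t4.png

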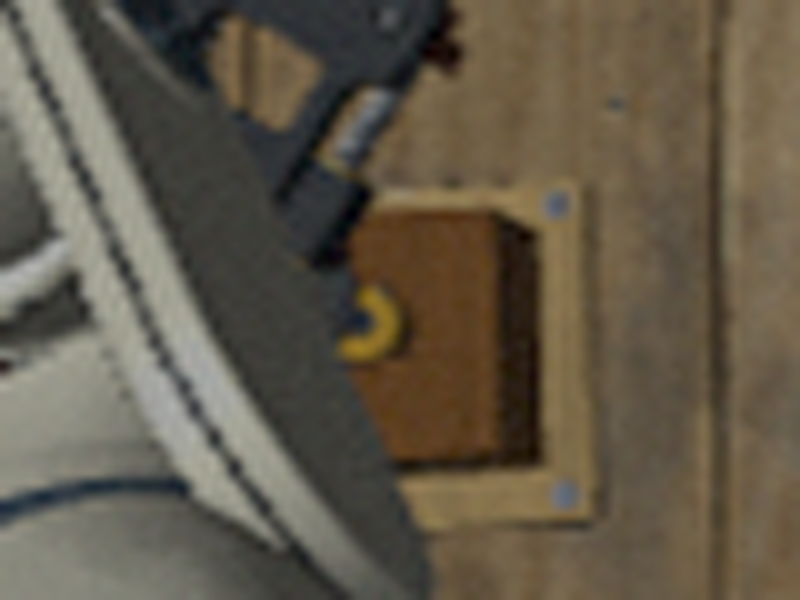

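The scene view has the tip at crop (404,376), just over the hole at (406,411). I check the offset with rays in both views.

```bash
python3 - <<'E'
from h import *
s=dict(np.load("pics/s4.npz"));t=dict(np.load("pics/t4.npz"))
F=s["frame"]; hsv=cv2.cvtColor(F,cv2.COLOR_RGB2HSV)
# collar mask
for d,n,(x,y,w,h) in((s,"scene",(250,280,20,22)),(t,"top",(195,190,14,14))):
    H=cv2.cvtColor(d["frame"],cv2.COLOR_RGB2HSV)[y:y+h,x:x+w]; m=(H[...,0]>18)&(H[...,0]<32)&(H[...,1]>170)
    vv,uu=np.nonzero(m); P=cloud(d)[y:y+h,x:x+w][m]
    print(n,m.sum(),"u",uu.min()+x,uu.max()+x,"v",vv.min()+y,vv.max()+y,"z",np.nanpercentile(P[:,2],[5,50,95]).round(1))
    for z in (200-107.5-6+28,120): 
        pass
for z in (80,93.7,105,117,168): print(z,"proj hole axis scene",np.round(proj(s,[503.5,334,z]),1),"top",np.round(proj(t,[503.5,334,z]),1))
print("tip",plane(s,259.99+0.0,296.8,93.7), "hole",plane(s,260.2,300.9,80))
E
for i in 1; do python3 - <<'E'
import cv2
a=cv2.imread("pics/s4.png");
E
done
```

```text
scene 64 u 254 263 v 285 295 z [112.6 120.9 123.2]
top 23 u 199 205 v 194 200 z [ 58.  121.4 124.6]
80 proj hole axis scene [260.1 301.1] top [204.1 197.8]
93.7 proj hole axis scene [259.3 297.2] top [202.9 197.4]
105 proj hole axis scene [258.7 293.8] top [201.9 197. ]
117 proj hole axis scene [257.9 290.2] top [200.9 196.6]
168 proj hole axis scene [254.7 274. ] top [196.2 194.7]
tip [502.67791678 332.65685397  93.7       ] hole [503.66488431 333.38343836  80.        ]
```

The offset is under 1 mm, within the chamfer's capture range. I descend in small steps and watch the force.

Emit:
move_arm(
  deltas=[
    [0.5,-0.5,2,-0.001,0.002,0],
    [0,0,3,0,0,0],
    [0,0,3,0,0,0],
    [0,0,3,0,0,0],
    [0,0,3,0,0,0],
  ],
)

```text
t: 7.57
ee_pos: [503.9, 334.7, 187.5]
orientation: [-2.739, -1.538, -0.005]
ft_force: [0.0, -0.0, -1.5]
width: 23.9
```

```bash
python3 go.py 503.5 334 180 -31
```

```text
pos [503.9  334.72 187.54] t 7.57 F [ 0.03 -0.04 -1.54] w 23.9
shift tool [-0.84  0.02  7.54] turn [ 0.0012 -0.0029 -0.0064] yaw_y -31.37
```

Emit:
move_arm(
  deltas=[
    [-0.5,0,1.5,0,-0.002,0],
    [0,0,1.5,0,0,0],
    [0,0,1.5,0,0,0],
    [0,0,1.5,0,0,0],
    [0,0,1.5,0,0,0],
  ],
)

```text
t: 7.98
ee_pos: [503.2, 334.0, 178.2]
orientation: [2.738, 1.538, -0.001]
ft_force: [-0.1, 1.0, -0.8]
width: 24.0
```

```bash
python3 go.py 503.5 334 170 -31
```

```text
pos [503.2  334.02 178.22] t 7.98 F [-0.1   0.97 -0.84] w 24.05
shift tool [0.14 0.26 8.22] turn [ 0.0006  0.0008 -0.0063] yaw_y -31.36
```

In the hole by about 9 mm with no significant force. Continuing.

Emit:
move_arm(
  deltas=[
    [0,0,2,0,0,0],
    [0,0,2,0,0,0],
    [0,0,2,0,0,0],
    [0,0,2,0,0,0],
    [0,0,2,0,0,0],
  ],
)

```text
t: 8.4
ee_pos: [503.4, 334.2, 167.9]
orientation: [2.739, 1.538, 0.0]
ft_force: [-1.0, -0.7, 1.3]
width: 23.9
```

```bash
python3 go.py 503.5 334 160 -31
python3 - <<'E'
from workcell import eyes
import cv2,numpy as np
d=eyes.get_image("scene");a=cv2.resize(d["frame"][250:325,210:310,::-1],(800,600),interpolation=cv2.INTER_CUBIC);cv2.imwrite("pics/s5.png",a)
E
```

```text
pos [503.44 334.19 167.86] t 8.4 F [-1.05 -0.65  1.27] w 23.91
shift tool [-0.13  0.15  7.86] turn [ 0.0008  0.0001 -0.0063] yaw_y -31.36
```

View pics/s5.png

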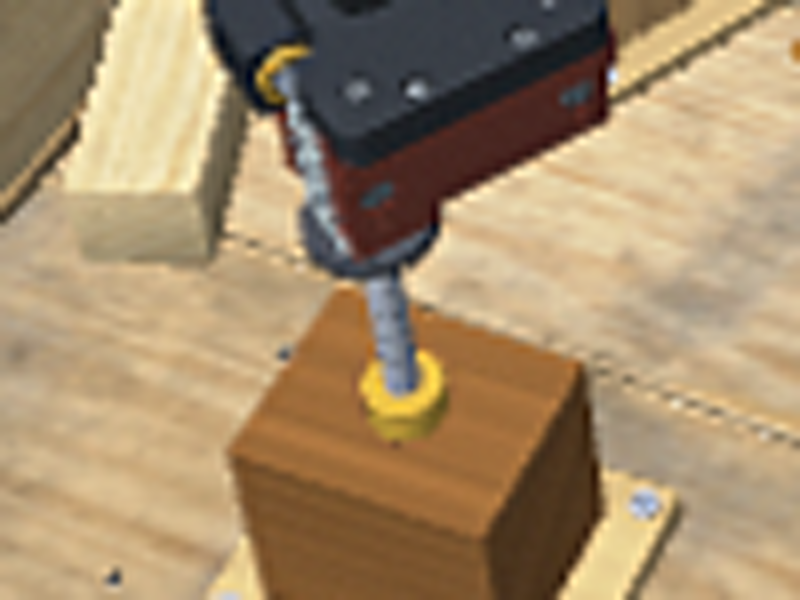

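The collar (crop 403,395) has reached the block face. The force rose by about 3 N, which matches collar drag. Continuing to the zone where the bottom could be, below TCP z ≈ 152.

Emit:
move_arm(
  deltas=[
    [0,0,2,0,0,0],
    [0,0,2,0,0,0],
    [0,0,2,0,0,0],
    [0,0,2,0,0,0],
    [0,0,2,0,0,0],
  ],
)

```text
t: 8.87
ee_pos: [503.5, 334.2, 157.5]
orientation: [2.738, 1.538, 0.001]
ft_force: [-0.4, -0.6, 2.1]
width: 23.5
```

Emit:
move_arm(
  deltas=[
    [0,0,1,0,0,0],
    [0,0,1,0,0,0],
    [0,0,1,0,0,0],
    [0,0,1,0,0,0],
    [0,0,1,0,0,0],
  ],
)

```text
t: 9.28
ee_pos: [503.5, 334.2, 151.8]
orientation: [2.739, 1.538, 0.001]
ft_force: [-0.8, -1.0, 1.3]
width: 23.9
```

```bash
python3 go.py 503.5 334 150 -31
```

```text
pos [503.53 334.19 151.8 ] t 9.28 F [-0.79 -0.99  1.26] w 23.92
shift tool [-0.18  0.08  1.8 ] turn [ 0.001  -0.0001 -0.0063] yaw_y -31.36
```

Emit:
move_arm(
  deltas=[
    [0,0,1,0,0,0],
    [0,0,1,0,0,0],
    [0,0,1,0,0,0],
    [0,0,1,0,0,0],
  ],
)

```text
t: 9.62
ee_pos: [503.5, 334.2, 147.4]
orientation: [2.739, 1.538, 0.001]
ft_force: [-0.8, -0.4, 2.5]
width: 24.0
```

Emit:
move_arm(
  deltas=[
    [0,0,1,0,0,0],
    [0,0,1,0,0,0],
    [0,0,1,0,0,0],
    [0,0,1,0,0,0],
  ],
)

```text
t: 9.95
ee_pos: [503.5, 334.2, 143.0]
orientation: [2.738, 1.538, 0.001]
ft_force: [-0.9, 0.0, 2.4]
width: 23.9
```

Emit:
move_arm(
  deltas=[
    [0,0,1,0,0,0],
    [0,0,1,0,0,0],
    [0,0,1,0,0,0],
  ],
)

```text
t: 10.2
ee_pos: [503.8, 334.5, 141.7]
orientation: [2.739, 1.538, 0.002]
ft_force: [-4.1, -2.8, 13.2]
width: 24.0
```

Emit:
move_arm(
  deltas=[
    [0,0,1,0,0,0],
    [0,0,1,0,0,0],
    [0,0,1,0,0,0],
  ],
)

```text
t: 10.45
ee_pos: [503.9, 334.5, 141.7]
orientation: [2.739, 1.538, 0.002]
ft_force: [-2.9, -1.7, 10.3]
width: 24.0
```

Emit:
move_arm(
  deltas=[
    [0,0,1,0,0,0],
    [0,0,1,0,0,0],
    [0,0,1,0,0,0],
  ],
)

```text
t: 10.7
ee_pos: [503.9, 334.5, 141.7]
orientation: [2.739, 1.538, 0.002]
ft_force: [-3.3, -2.5, 10.7]
width: 24.0
```

It stopped hard at TCP z = 141.7 with a steady 10–13 N, inside the 5–25 N range, which implies a depth of about 46 mm. I look before withdrawing.

```bash
python3 go.py 503.5 334 200 -31
python3 - <<'E'
from workcell import eyes
import cv2,numpy as np
d=eyes.get_image("scene");np.savez("pics/s6.npz",**d);a=cv2.resize(d["frame"][250:325,210:310,::-1],(800,600),interpolation=cv2.INTER_CUBIC);cv2.imwrite("pics/s6.png",a)
E
```

```text
pos [503.86 334.53 141.7 ] t 10.7 F [-3.26 -2.52 10.75] w 24.01
shift tool [-5.90e-01  4.00e-02 -5.83e+01] turn [ 0.0012 -0.0008 -0.0063] yaw_y -31.36
```

View pics/s6.png

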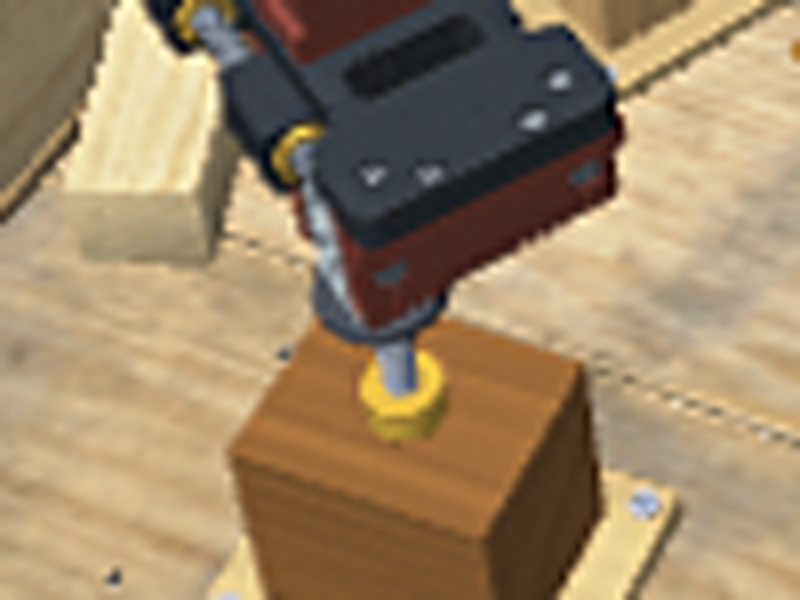

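The collar is flat on the face (crop 403,395) with the rod down the hole. I draw it straight out.

Emit:
move_arm(
  deltas=[
    [0,0,-2,0,0,0],
    [0,0,-4,0,0,0],
    [0,0,-6,0,0,0],
    [0,0,-8,0,0,0],
    [0,0,-8,0,0,0],
  ],
)

```text
t: 11.17
ee_pos: [503.0, 334.0, 169.4]
orientation: [2.738, 1.538, -0.002]
ft_force: [0.1, -0.6, -2.4]
width: 23.7
```

Emit:
move_arm(
  deltas=[
    [0,0,-8,0,0,0],
    [0,0,-8,0,0,0],
    [0,0,-8,0,0,0],
    [0,0,-8,0,0,0],
    [0,0,-8,0,0,0],
  ],
)

```text
t: 11.58
ee_pos: [503.4, 334.3, 214.6]
orientation: [2.739, 1.538, 0.0]
ft_force: [-0.9, -0.8, -1.8]
width: 24.0
```

Emit:
move_arm(
  deltas=[
    [0,0,-12,0,0,0],
    [0,0,-12,0,0,0],
    [0,0,-6,0,0,0],
    [0,0,0,0,0,0],
    [0,0,0,0,0,0],
  ],
)

```text
t: 12.0
ee_pos: [504.2, 334.8, 250.4]
orientation: [2.739, 1.538, 0.008]
ft_force: [-0.1, 0.4, -1.3]
width: 24.1
```

```bash
python3 go.py 561 110.9 250 -31
python3 - <<'E'
from workcell import eyes
from h import *
d=eyes.get_image("scene");np.savez("pics/s7.npz",**d);a=cv2.resize(d["frame"][190:310,180:340,::-1],(800,600),interpolation=cv2.INTER_CUBIC);cv2.imwrite("pics/s7.png",a)
# stand bore from s3 (gauge out)
d=dict(np.load("pics/s3.npz"));P=cloud(d);m=np.zeros((400,640),bool);m[205:240,265:310]=1
m&=abs(P[...,2]-105)<4
v,u=np.nonzero(m);pts=np.array([plane(d,a,b,105)[:2] for a,b in zip(u,v)],np.float32);print(cv2.minAreaRect(pts))
E
```

```text
pos [504.21 334.83 250.44] t 12.0 F [-0.06  0.36 -1.31] w 24.07
shift tool [-161.67  165.03    0.25] turn [ 0.0028 -0.004  -0.0063] yaw_y -31.36
((561.0100708007812, 110.6557846069336), (54.283817291259766, 57.656375885009766), 63.913726806640625)
```

View pics/s7.png

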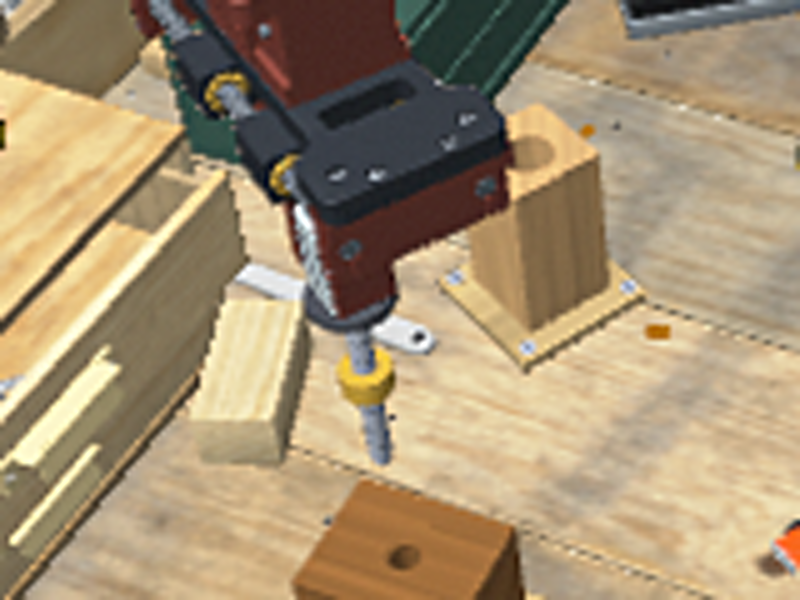

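The collar (crop 366,378) has moved well up the rod and the gauge is clear and upright. I carry it back above the stand.

Emit:
move_arm(
  deltas=[
    [-15,15,-1,0,0,0],
    [-23,23,-1,0,0,0],
    [-23,23,-1,0,0,0],
    [-23,23,-1,0,0,0],
    [-23,23,-1,0,0,0],
  ],
)

```text
t: 12.47
ee_pos: [538.1, 188.3, 251.3]
orientation: [-2.73, -1.551, -0.0]
ft_force: [-0.4, 0.6, -0.5]
width: 23.8
```

Emit:
move_arm(
  deltas=[
    [-23,23,-1,0,0,0],
    [-15,16,0,0,0,0],
    [-8,9,0,0,0,0],
    [0,0,0,0,0,0],
    [0,0,0,0,0,0],
  ],
)

```text
t: 12.88
ee_pos: [555.2, 114.6, 248.4]
orientation: [-2.735, -1.541, 0.01]
ft_force: [0.3, -0.2, -1.3]
width: 23.7
```

```bash
python3 go.py 561 110.8 230 -31
```

```text
pos [555.2  114.59 248.43] t 12.88 F [ 0.25 -0.2  -1.34] w 23.74
shift tool [-0.17  7.02 18.4 ] turn [-0.0053  0.0042 -0.0032] yaw_y -31.19
```

Emit:
move_arm(
  deltas=[
    [0,5,6,-0.003,0.002,0],
    [0,2,6,-0.002,0.002,0],
    [0,0,4,0,0,0],
    [0,0,0,0,0,0],
    [0,0,0,0,0,0],
  ],
)

```text
t: 13.3
ee_pos: [560.1, 114.1, 228.8]
orientation: [-2.733, -1.547, 0.003]
ft_force: [-0.7, 0.1, -0.7]
width: 23.7
```

```bash
python3 go.py 561 110.8 220 -31
python3 - <<'E'
from workcell import eyes
from h import *
d=eyes.get_image("scene");np.savez("pics/s8.npz",**d);a=cv2.resize(d["frame"][160:250,230:350,::-1],(800,600),interpolation=cv2.INTER_CUBIC);cv2.imwrite("pics/s8.png",a)
for z in (105,122,180): print(z,np.array(proj(d,[561,110.8,z]))-[230,160])
E
```

```text
pos [560.12 114.14 228.85] t 13.3 F [-0.72  0.11 -0.73] w 23.73
shift tool [-2.4   2.5   8.85] turn [-0.0025  0.0011  0.0004] yaw_y -30.98
105 [54.96742872 60.34966537]
122 [54.39511918 55.28745197]
180 [52.34818917 37.1818715 ]
```

View pics/s8.png

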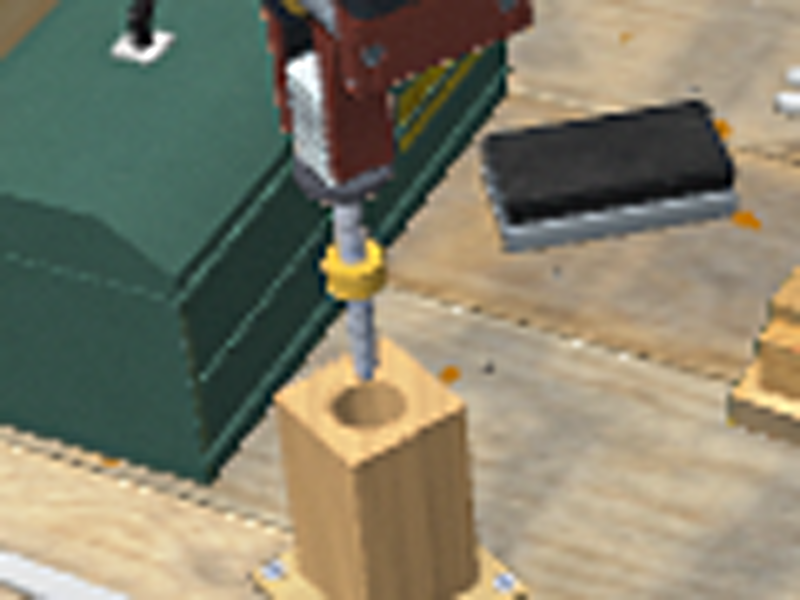

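The tip (crop 366,376) stands just above the bore (368,404). I correct about 3 mm and lower it.

Emit:
move_arm(
  deltas=[
    [-2,2,0,-0.002,0,0],
    [-1,1,0,0,0,0],
    [0,0,0,0,0,0],
  ],
)

```text
t: 13.6
ee_pos: [561.1, 110.7, 229.1]
orientation: [2.732, 1.55, -0.001]
ft_force: [-0.1, 0.2, -1.4]
width: 23.9
```

```bash
python3 go.py 561 110.8 200 -31
```

```text
pos [561.1  110.66 229.07] t 13.6 F [-0.1   0.21 -1.45] w 23.85
shift tool [ 0.1  -0.16 29.07] turn [-0.0002  0.001   0.0021] yaw_y -30.88
```

Emit:
move_arm(
  deltas=[
    [0,0,6,0,0,0],
    [0,0,8,0,0,0],
    [0,0,8,0,0,0],
    [0,0,8,0,0,0],
    [0,0,8,0,0,0],
  ],
)

```text
t: 14.02
ee_pos: [562.3, 110.6, 189.8]
orientation: [2.732, 1.548, 0.005]
ft_force: [0.3, -0.1, -1.3]
width: 23.9
```

```bash
python3 go.py 561 110.8 170 -31
```

```text
pos [562.35 110.64 189.78] t 14.02 F [ 0.25 -0.07 -1.34] w 23.87
shift tool [-0.59 -1.3  19.78] turn [ 0.003  -0.0019  0.0016] yaw_y -30.91
```

Emit:
move_arm(
  deltas=[
    [-0.5,-1,5,0.002,-0.001,0],
    [0,0,5,0,0,0],
    [0,0,3,0,0,0],
    [0,0,0,0,0,0],
  ],
)

```text
t: 14.35
ee_pos: [559.2, 110.4, 171.8]
orientation: [-2.732, -1.548, 0.007]
ft_force: [0.1, 0.4, -1.2]
width: 23.9
```

```bash
python3 go.py 561 110.8 150 -31
python3 - <<'E'
from workcell import eyes
from h import *
d=eyes.get_image("scene");a=cv2.resize(d["frame"][170:245,240:340,::-1],(800,600),interpolation=cv2.INTER_CUBIC);cv2.imwrite("pics/s9.png",a)
E
```

```text
pos [559.24 110.38 171.8 ] t 14.35 F [ 0.11  0.38 -1.17] w 23.93
shift tool [ 1.33  1.36 21.79] turn [-0.0034  0.0029  0.0015] yaw_y -30.91
```

View pics/s9.png

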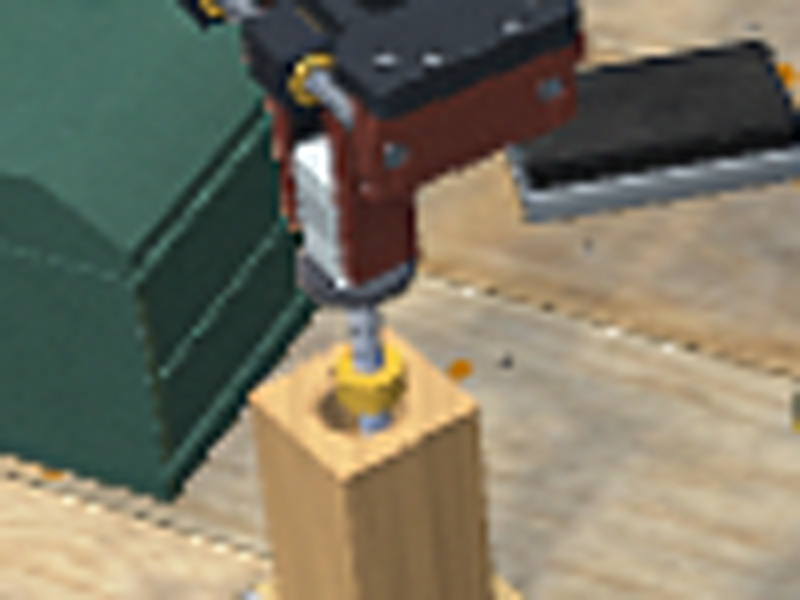

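The collar (crop 370,378) is about to enter the bore, about 2 mm off to one side, which matches the TCP reading. I correct that, then continue.

Emit:
move_arm(
  deltas=[
    [1,1,0,-0.002,0.002,0],
    [0.5,0.5,0,0,0,0],
    [0,0,0,0,0,0],
  ],
)

```text
t: 14.65
ee_pos: [562.3, 111.1, 172.8]
orientation: [-2.733, -1.549, -0.001]
ft_force: [-0.2, -0.0, -0.7]
width: 23.8
```

```bash
python3 go.py 561 110.8 150 -31
```

```text
pos [562.27 111.09 172.84] t 14.65 F [-0.17 -0.03 -0.66] w 23.85
shift tool [-0.91 -0.94 22.84] turn [ 0.0001 -0.0005  0.0016] yaw_y -30.91
```

Emit:
move_arm(
  deltas=[
    [-0.5,-0.5,2,0,0,0],
    [0,0,3,0,0,0],
    [0,0,3,0,0,0],
    [0,0,3,0,0,0],
    [0,0,3,0,0,0],
  ],
)

```text
t: 15.07
ee_pos: [562.7, 111.1, 159.4]
orientation: [2.732, 1.549, 0.006]
ft_force: [-0.7, 1.2, -0.8]
width: 23.7
```

```bash
python3 go.py 561 110.8 130 -31
```

```text
pos [562.71 111.14 159.35] t 15.07 F [-0.65  1.23 -0.81] w 23.68
shift tool [-1.25 -1.38 29.35] turn [ 0.0028 -0.0028  0.0016] yaw_y -30.91
```

Emit:
move_arm(
  deltas=[
    [-0.5,-0.7,3,0.001,-0.001,0],
    [0,0,3,0,0,0],
    [0,0,4,0,0,0],
    [0,0,4,0,0,0],
    [0,0,4,0,0,0],
  ],
)

```text
t: 15.48
ee_pos: [561.6, 111.0, 139.1]
orientation: [2.733, 1.549, 0.003]
ft_force: [-0.8, -0.1, -1.3]
width: 23.9
```

```bash
python3 go.py 561 110.8 122 -31
```

```text
pos [561.56 111.05 139.13] t 15.48 F [-0.81 -0.07 -1.3 ] w 23.87
shift tool [-0.52 -0.37 17.13] turn [ 0.0012 -0.0013  0.0016] yaw_y -30.91
```

Emit:
move_arm(
  deltas=[
    [-0.3,-0.3,4,0,0,0],
    [0,0,4,0,0,0],
    [0,0,4,0,0,0],
    [0,0,3,0,0,0],
    [0,0,0,0,0,0],
  ],
)

```text
t: 15.9
ee_pos: [560.4, 110.8, 121.1]
orientation: [-2.733, -1.549, 0.0]
ft_force: [0.0, 0.4, -2.6]
width: 23.8
```

Emit:
move_arm(
  deltas=[
    [0,0,1,0,0,0],
    [0,0,1,0,0,0],
    [0,0,1,0,0,0],
  ],
)

```text
t: 16.15
ee_pos: [560.7, 110.8, 117.9]
orientation: [-2.733, -1.549, -0.0]
ft_force: [0.2, 0.6, -1.7]
width: 24.0
```

```bash
python3 go.py 561 110.8 117.5 -31
```

```text
pos [560.66 110.82 117.95] t 16.15 F [ 0.23  0.62 -1.72] w 24.01
shift tool [0.15 0.3  0.45] turn [-0.0001 -0.0002  0.0016] yaw_y -30.91
```

Almost on the rim. I creep down until the force changes.

Emit:
move_arm(
  deltas=[
    [0,0,0.6,0,0,0],
    [0,0,0.6,0,0,0],
  ],
)

```text
t: 16.32
ee_pos: [560.7, 110.8, 117.5]
orientation: [-2.733, -1.549, -0.0]
ft_force: [-3.8, -1.3, 9.9]
width: 23.6
```

Emit:
move_arm(
  deltas=[
    [0,0,0.7,0,0,0],
    [0,0,0.7,0,0,0],
  ],
)

```text
t: 16.48
ee_pos: [560.7, 110.8, 117.5]
orientation: [-2.733, -1.549, -0.001]
ft_force: [-3.1, -0.2, 5.5]
width: 23.7
```

The flange is seated: z is 117.5, as at pick-up, with 5–10 N upward. I release it.

Emit:
move_arm(
  deltas=[
    [0,0,0,0,0,0],
    [0,0,0,0,0,0],
    [0,0,0,0,0,0],
    [0,0,0,0,0,0],
    [0,0,0,0,0,0],
  ],
  hand=-1,
)

```text
t: 16.9
ee_pos: [561.9, 111.0, 118.6]
orientation: [2.732, 1.549, 0.005]
ft_force: [-0.1, 0.4, -0.6]
width: 53.8
```

Emit:
move_arm(
  deltas=[
    [0,0,0,0,0,0],
    [0,0,0,0,0,0],
    [0,0,0,0,0,0],
    [0,0,0,0,0,0],
    [0,0,0,0,0,0],
  ],
)

```text
t: 17.32
ee_pos: [562.0, 111.1, 118.4]
orientation: [2.732, 1.549, 0.005]
ft_force: [-0.3, -0.2, -0.4]
width: 85.9
```

Emit:
move_arm(
  deltas=[
    [0,0,-5,0,0,0],
    [0,0,-10,0,0,0],
    [0,0,-15,0,0,0],
    [0,0,-20,0,0,0],
    [0,0,-20,0,0,0],
  ],
)

```text
t: 17.73
ee_pos: [558.7, 110.4, 188.6]
orientation: [-2.731, -1.548, 0.008]
ft_force: [0.5, -0.0, 0.1]
width: 87.9
```

Emit:
move_arm(
  deltas=[
    [-20,0,-20,0,0,0],
    [-35,0,-10,0,0,0],
    [-35,0,0,0,0,0],
    [-35,0,0,0,0,0],
    [-35,0,0,0,0,0],
  ],
)

```text
t: 18.15
ee_pos: [481.7, -26.1, 230.3]
orientation: [2.722, 1.558, 0.018]
ft_force: [0.7, -1.0, 0.7]
width: 88.1
```

Emit:
move_arm(
  deltas=[
    [-35,0,0,0,0,0],
    [-30,0,0,0,0,0],
    [-10,0,0,0,0,0],
    [0,0,0,0,0,0],
    [0,0,0,0,0,0],
  ],
)

```text
t: 18.57
ee_pos: [438.9, -97.7, 235.0]
orientation: [2.722, 1.548, 0.023]
ft_force: [1.0, 0.8, -0.2]
width: 88.3
```

Run:
```python
from workcell import eyes,ctrl
from h import *
o=ctrl.get_obs();print(o["t"],o["ee_pos"],o["qvel"].round(3),o["width"])
for n,(x,y,w,h) in {"scene":(246,190,80,65),"top":(257,160,42,36)}.items():
    d=eyes.get_image(n);np.savez(f"pics/{n}e.npz",**d);cv2.imwrite(f"pics/{n}e.png",d["frame"][:,:,::-1])
    P=cloud(d)[y:y+h,x:x+w];
    for L in(105,151):
        m=abs(P[...,2]-L)<5;v,u=np.nonzero(m)
        if L==105 and n=="scene": continue
        print(n,L,np.median(P[m][:,2]),cv2.minAreaRect(np.array([plane(d,a+x,b+y,L)[:2] for a,b in zip(u,v)],np.float32)))
    d0=dict(np.load(f"pics/{n}0.npz"));
    print("changed px",n)
    if n=="scene":
        a=cv2.resize(d["frame"][180:330,180:380,::-1],(800,600),interpolation=cv2.INTER_CUBIC);cv2.imwrite("pics/end.png",a)
```

```text
18.5667 [438.91766955 -97.72275983 235.03711893] [-0.019 -0.022 -0.002 -0.001  0.008 -0.001] 88.28365630575725
scene 151 150.73420030262463 ((558.2462768554688, 113.50515747070312), (25.44962501525879, 29.520694732666016), 59.15177536010742)
changed px scene
top 105 105.23219698945445 ((561.0518798828125, 110.72440338134766), (51.849029541015625, 51.444313049316406), 62.845088958740234)
top 151 151.47179315169274 ((558.6578369140625, 112.32844543457031), (23.46040153503418, 23.954851150512695), 58.3919563293457)
changed px top
```

View pics/end.png

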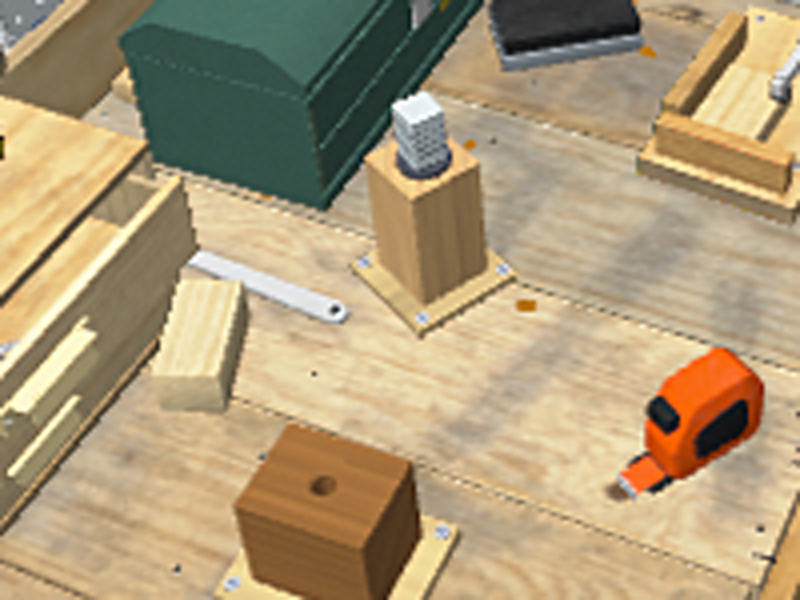

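View pics/tope.png

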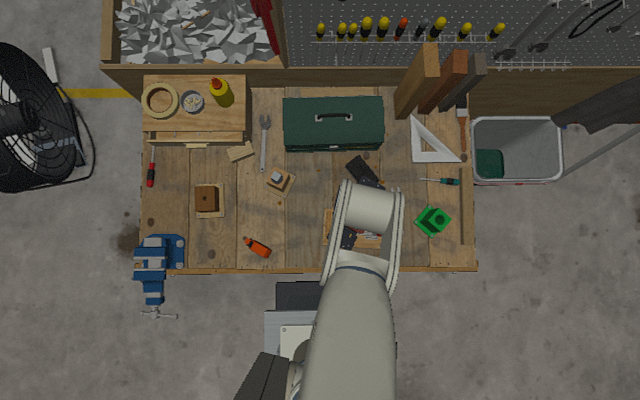

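The gauge hangs in the stand and the bystanders look unmoved. The head is about 2.9 mm off the bore axis (limit 7), so I check that this is a shift and not a tilt, by comparing head-top and flange pixels with the start picture.

Run:
```python
from h import *
a=dict(np.load("pics/scene0.npz"));b=dict(np.load("pics/scenee.npz"))
g=lambda d:cv2.cvtColor(d["frame"],cv2.COLOR_RGB2GRAY).astype(np.float32)
A,B=g(a),g(b)
def shift(x,y,w,h):
    A2=cv2.resize(A[y-4:y+h+4,x-4:x+w+4],None,fx=8,fy=8,interpolation=cv2.INTER_CUBIC);T=cv2.resize(B[y:y+h,x:x+w],None,fx=8,fy=8,interpolation=cv2.INTER_CUBIC)
    r=cv2.matchTemplate(A2,T,cv2.TM_CCOEFF_NORMED);_,m,_,l=cv2.minMaxLoc(r);return (4-l[0]/8,4-l[1]/8,round(m,3))
print("head top",shift(277,202,16,9),"head low",shift(277,210,16,10),"flange",shift(277,218,17,7))
for s in(0,1):
  p=[np.array(proj(a,[561,110.8,z])) for z in(151,108)];q=[np.array(proj(a,[558.5,112.5,z])) for z in(151,108)]
print("expected pure shift px",q[0]-p[0],q[1]-p[1])
for n,d in(("start",a),("end",b)):
    P=cloud(d)[195:225,270:300].reshape(-1,3);P=P[abs(P[:,2]-151)<3]
    c=np.linalg.lstsq(np.c_[P[:,:2]-P[:,:2].mean(0),np.ones(len(P))],P[:,2],rcond=None)[0];print(n,len(P),"top slope",c.round(3))
for n,(x,y,w,h) in {"tape":(330,260,45,48),"offcut":(215,245,30,42),"sander":(298,170,48,30)}.items(): print(n,shift(x,y,w,h))
```

```text
head top (0.375, 0.625, 0.956) head low (0.5, 0.625, 0.758) flange (0.625, 0.5, 0.933)
expected pure shift px [0.57142798 0.67375386] [0.55909613 0.68087197]
start 70 top slope [1.00000e-03 4.00000e-03 1.50831e+02]
end 68 top slope [1.50000e-02 1.60000e-02 1.50705e+02]
tape (0.0, 0.0, 1.0)
offcut (0.0, 0.0, 0.999)
sander (0.0, 0.0, 1.0)
```

The head and flange moved by the same amount, so it is a pure shift with the gauge upright. The bystanders show 0.0 px movement. I let the arm settle and hand in.

Emit:
move_arm(
  deltas=[
    [0,0,0,0,0,0],
    [0,0,0,0,0,0],
    [0,0,0,0,0,0],
  ],
)

```text
t: 18.92
ee_pos: [441.0, -94.9, 235.1]
orientation: [2.718, 1.555, 0.024]
ft_force: [-0.7, -0.0, -0.2]
width: 88.1
```

```bash
python3 -c "
from workcell import ctrl
print(ctrl.close_job())"
```

```text
the job is handed in; nothing more can be done
None
```

I measured the hole at about 46 mm deep, hung the gauge back in its stand, and handed the job in at about 19 s; no verdict was reported.

- **Probing:** The tip stopped hard on the bottom with a steady 10–13 N on the wrist sensor, within the gauge's 5–25 N range. The picture showed the collar flat on the block's face.
- **Final position:** The flange is on the rim, with the head top at about 151 mm as expected. The gauge is upright: the head's top face slopes by about 0.02 rad, close to the noise. The gripper is open and clear.
- **Off-centre:** The gauge hangs about 3 mm off the bore axis, probably nudged as the jaws opened. The limit is 7 mm, and head and flange shifted together, so it is not tilted.
- **Bystanders:** The tape measure, offcut and sanding block show no movement in the pictures.
- **Not checked:** I couldn't see the collar once the gauge was back in the bore. It was last seen well up the rod, while carrying the gauge over the stand. I felt no resistance while lowering it in.

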